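# Gauge the gap of a strip guide with stepped leaves

### The job

Find the gap of the strip guide with the gauge leaves: take them one at a time from the rack, thinnest (green) first, then the next thicker one and so on, and push each gently straight down between the fence and the sprung shoe until its collar sits on the fence. Hang a leaf that is loose in the gap back in the rack; leave the first one that drags, pinched by the shoe, fully down in the gap, with all the others hanging in the rack. Do not force a leaf, and leave the tape, the jar and the cutters where they are.

Things in the scene. Friction and masses are not known exactly. Their poses are not given: they have to be found in the camera images.
- fence_top (a point): Point in the gauging face plane of the fixed steel fence, mid-length, level with its top (44 mm above table). x along fence and gap, y square to the face, across the gap to the sprung steel shoe, z up. Gap: from y=0 to an unknown 5 to 9 mm, 44 mm long, 34 mm deep. The top 6 mm of fence and shoe slope back 3 mm as lead-in.
- strip_guide: Strip guide fixed to the table: blue base plate 110 x 130 x 10 mm, steel fence, sprung shoe. Origin on the table 44 mm below fence_top, same axes. The shoe yields along +y up to 3.3 mm (6 N at first touch, 8 N at the end), then stops hard. Behind it a fixed carriage with a black knob, top 48 mm above table, about 29 mm behind the shoe face.
- leaf_rack: Fixed wooden rack, 64 x 208 mm, 54 mm high. Origin on the table under its middle; x across, y along, z up. Three places at x=0, y=-64, 0, +64 mm. A leaf hangs by its collar, underside 50 mm above table, grip centre 76 mm, between 4 mm high stops with 3 mm play each side; open below for any blade, so any leaf fits any place.
- leaf_thin_grip (a point): Centre of the green grip of the gauge leaf with 4 mm thick blade (loose, 50 g), in any rack place. x along blade width, y through thickness, z up. Grip 30 (x) x 14 (y) x 40 mm: pinch from above, across y keeps it upright. Collar 38 x 32 mm from 20 to 26 mm below this point; then blade 22 mm wide, 30 mm long, round nose. All on one centre line. In the gap, collar on fence: this point is 26 mm above fence_top.
- leaf_second_grip (a point): Centre of the yellow grip of the gauge leaf with 7 mm thick blade (loose, 50 g), in any rack place. x along blade width, y through thickness, z up. Grip 30 (x) x 14 (y) x 40 mm: pinch from above, across y keeps it upright. Collar 38 x 32 mm from 20 to 26 mm below this point; then blade 22 mm wide, 30 mm long, round nose. All on one centre line. In the gap, collar on fence: this point is 26 mm above fence_top.
- leaf_third_grip (a point): Centre of the blue grip of the gauge leaf with 10 mm thick blade (loose, 50 g), in any rack place. x along blade width, y through thickness, z up. Grip 30 (x) x 14 (y) x 40 mm: pinch from above, across y keeps it upright. Collar 38 x 32 mm from 20 to 26 mm below this point; then blade 22 mm wide, 30 mm long, round nose. All on one centre line. In the gap, collar on fence: this point is 26 mm above fence_top.
- tape_green_mid (a point): Bystander: roll of green tape, 64 mm across, 19 mm high, lying flat; point at its centre.
- parts_jar_mid (a point): Bystander: screw jar with blue lid, 53 mm across, 72 mm high, upright; point at its centre.
- side_cutters_mid (a point): Bystander: red-handled side cutters lying on the table, 60 x 119 mm, 21 mm high; point at their centre.
Not all that is in view belongs to the job. Of the things that look like the part that bears leaf_third_grip, the smallest one is meant.

How it is judged:
By the outcome, as a careful person would: the job done as asked, in the order asked, and still so for the second after the job is handed in, with the robot touching nothing.
It also fails if it takes over 72 s, if anything falls off the work surface, if the arm or the gripper's body presses on something with over 40 N, if the wrist force passes 120 N, or if a joint passes its speed limit or range.

### The arm

A 7-joint arm with a two-finger parallel gripper is mounted at the origin on a cart in front of the work surface, level with it; the furniture and walls round the work are solid. World frame = base frame: x ahead of the robot, y to its left, z up, the work surface at z = 0. Lengths are in m, angles in rad, forces in N, time in s.
With the tool pointing down it reaches from about 0.425 to 0.925 m from the base axis. Payload 6.8 kg.
Tool frame: the origin (TCP) lies on the centre line of the jaws, within the pads' length; the fingertips stand 25 mm ahead of it and the grasp point (between the pads) lies 6 mm ahead of it; z points along the fingers, y is the line along which they close (so a half turn about z gives the same grasp; the last joint's range is limited). The gripper opens to 85 mm and grips with 20 to 120 N. Pads are 22 mm wide; open, the fingers measure 114 mm over their backs; the gripper's body (76 mm by 85 mm) begins 54 mm behind the grasp point. The pads swing forward as they close: fully open they stand 13 mm farther back than shut.
Start: joints at [-1.389, 0.477, 0.022, 1.555, -0.011, 1.109, -0.083], TCP at [0.193, 0.647, 0.256] pointing down, gripper open.
Joint ranges: [-2.96, 2.96], [-0.34, 2.1], [-1.41, 1.46], [0.24, 2.44], [-1.37, 4.51], [0.17, 1.92], [-2.96, 2.96]. Speed limits (rad/s): [2.39, 2.39, 3.14, 3.14, 3.14, 3.14, 3.14].

### API

Orientations are given as a rotation vector (axis times angle).
In Python, from bench import telemetry, grab_frame, job gives the robot as it stands.
- The arm moves only by the tool apply_moves, never from a script. Its argument "rows" is a list of rows, each a list of 2 entries, a list of its own where there are three numbers: the shift along the tool's x, y, z each as a share of 250 mm, from -1 to 1, then the turn, a rotation vector about the tool's x, y, z each as a share of pi rad, from -1 to 1. A call has 1 to 10 rows; each row is the pose to reach, as a shift and turn from the pose commanded when the call began, along the tool's axes at that moment, turning the shorter way round; what a row does not reach only later rows make up. A row lasts 1/8 s, in which the tool goes at most 62.5 mm and 10.7 degrees, less where a joint would pass 70% of its speed; a pose out of reach is approached as far as the arm can. A call with a number of a shift or a turn outside -1 to 1 is refused whole. A call with a gripper value outside its range is refused whole. "jaw" is the gripper's target within -1 to 1 (fully open at 1, half-way at 0, shut at -1), set as the call begins (left out, the last holds). The fingers move at their own pace and stop on an object; "newtons" is the grip in N (left out, the last holds). Time passes only in rows, so rows that repeat a pose let the fingers close. It gives the time, the measured TCP pose, the force, the opening and the grip force at its end, in the units of the state.
- telemetry.get_obs(): the state, without advancing time (a new reading comes with each control period).
- grab_frame(name): name is "side" or "top" or "wrist"; returns a dict with "frame" (420x560x3 uint8, red, green, blue), "vertical_fov" (degrees; the focal length in pixels is half the picture's height over the tangent of half this angle, whatever the lens; pixels are square), "cx", "cy" (the principal point, pixels), "origin" and "attitude" of the camera in the world. Camera axes: x right, y up, looking along -z (the intrinsics and any distortion apply to the point x, -y, -z); pixel columns grow to the right and rows downward; lengths in m; the calibration is good to about 2 mm. A picture is of the moment at which its call begins. There is no depth.
- job.hand_in(): hands the job in; it is judged then, once.
The state is a dict: "clock": time; "joints": joint angles; "qvel": joint speeds; "tau": joint torques, N m; "tcp_pos": TCP position; "orientation": TCP orientation; "contact_force": force on the tool from outside, world axes, zero at the start; "moment": the same for the moment, N m; "grip_width": finger opening in m; "gripper_force": force on a finger pad.
Only numpy, scipy, OpenCV 4.12 (cv2) and the standard library are available. Lean on these libraries where they do the work, as an engineer would, in place of code of your own. Each camera call takes 0.05 s, during which the arm holds its last target. There are 200 camera calls.

## Working session

There is one attempt and no reset: what is moved stays moved. The work goes in short steps, Python scripts to look and compute and a tool call to move; the robot and the scene stay as the last step left them, time stands still between calls to the robot, and variables do not carry over. Pictures are saved under pics/ and viewed, at most 10 in all, crops included, and the job is handed in when it is done.

Besides the shell and the picture viewer there is one more tool, called after "Emit:" as name(argument=value, ...), one argument or row to a line, values as JSON. apply_moves: Moves the arm, as the interface text tells. Its arguments: {"type":"object","properties":{"rows":{"type":"array"},"jaw":{"type":"number"},"newtons":{"type":"number"}},"required":["rows"]}

```bash
mkdir -p pics; ls; python3 - <<'E'
from bench import telemetry, grab_frame
import cv2,numpy as np,pickle
o=telemetry.get_obs();print(o)
d={}
for n in ["side","top"]:
    f=grab_frame(n);d[n]=f
    print(n,{k:v for k,v in f.items() if k!="frame"})
    cv2.imwrite(f"pics/{n}0.png",f["frame"][:,:,::-1])
pickle.dump(d,open("f0.pkl","wb"))
E
```

```text
pics
{'clock': 0.0, 'joints': array([-1.38911108,  0.47780031,  0.02235404,  1.55643642, -0.01148251,
        1.10931193, -0.08311587]), 'qvel': array([-1.86202722e-03, -7.98650370e-04,  6.19338104e-04,  7.00904344e-04,
        2.92222206e-06,  5.05669076e-05,  6.15738323e-05]), 'tau': array([-2.50274597e-04, -5.96466029e+01,  1.60785299e+00, -2.81186289e+01,
        1.25294714e-02,  9.53489682e-03, -5.30194214e-06]), 'tcp_pos': array([0.19274743, 0.64632922, 0.25533218]), 'orientation': array([-4.53585477e-01, -3.10856677e+00,  2.86580876e-03]), 'contact_force': array([ 0.00517798, -0.49628773, -0.01575848]), 'moment': array([-0.00788804,  0.01925675, -0.00764573]), 'gripper_force': 0.0, 'grip_width': 0.0854166681749463}
side {'vertical_fov': 47.012761963495684, 'cx': 290.5039881154682, 'cy': 213.10836269564547, 'origin': array([ 0.05563274, -0.62027514,  0.63112726]), 'attitude': array([ 0.93551599, -0.29689767, -0.5526337 ])}
top {'vertical_fov': 46.52106675587954, 'cx': 269.7847307536574, 'cy': 208.19800245763048, 'origin': array([0.30926925, 0.04605858, 1.10684679]), 'attitude': array([ 0.18464413, -0.18208911, -1.60579768])}
```

View pics/top0.png

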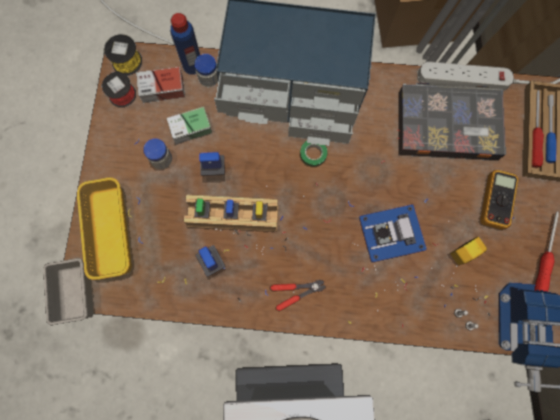

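View pics/side0.png

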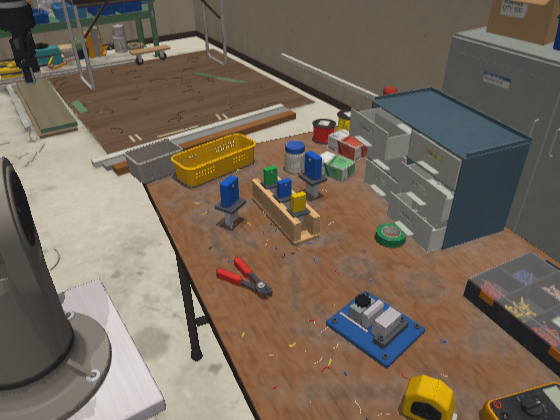

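The top view shows the rack at about (231,212), with green (200,206), blue (230,208) and yellow (260,208) hanging in it. The guide is at (393,233). Candidates for the blue leaf are (230,208) in the rack and two larger free-standing ones at (210,160) and (207,258). The one in the rack looks smallest. Next I'll measure positions and take one close crop.

```bash
cat > h.py <<'E'
import numpy as np,cv2,pickle
from scipy.spatial.transform import Rotation as R
def K(f):
    h=f["frame"].shape[0]; F=h/2/np.tan(np.radians(f["vertical_fov"]/2)); return F,f["cx"],f["cy"]
def ray(f,u,v):
    F,cx,cy=K(f); return R.from_rotvec(f["attitude"]).apply([(u-cx)/F,-(v-cy)/F,-1])
def atz(f,u,v,z):
    d=ray(f,u,v); return f["origin"]+d*(z-f["origin"][2])/d[2]
def proj(f,P):
    F,cx,cy=K(f); p=R.from_rotvec(f["attitude"]).inv().apply(np.atleast_2d(P)-f["origin"])
    return np.c_[cx+F*p[:,0]/-p[:,2], cy-F*p[:,1]/-p[:,2]]
def tri(*obs):
    A=np.zeros((3,3));b=np.zeros(3);
    for f,u,v in obs:
        d=ray(f,u,v);d/=np.linalg.norm(d);M=np.eye(3)-np.outer(d,d);A+=M;b+=M@f["origin"]
    P=np.linalg.solve(A,b); return P,[np.linalg.norm(proj(f,P)[0]-[u,v]) for f,u,v in obs]
E
python3 - <<'E'
from h import *
d=pickle.load(open("f0.pkl","rb"));t,s=d["top"],d["side"]
for n,a,b in [("green",(200,204),(270,168)),("blue",(230,206),(284,180)),("yellow",(260,206),(299,194)),("knob",(383,232),(363,295))]:
    P,e=tri((t,*a),(s,*b));print(n,P.round(3),np.round(e,1))
print("guide plate corners",[atz(t,*p,.01).round(3) for p in [(360,217),(411,206),(425,249),(372,260)]])
print("rack",[atz(t,*p,.054).round(3) for p in [(186,197),(277,200),(277,228),(185,224)]])
c=t["frame"][140:290,170:440,::-1];top=cv2.resize(c,None,fx=2.9,fy=2.9,interpolation=3)
cv2.imwrite("pics/crop.png",top)
E
```

```text
green [0.563 0.191 0.096] [0.3 0.3]
blue [0.557 0.127 0.098] [0.3 0.3]
yellow [0.553 0.063 0.097] [0.3 0.3]
knob [ 0.495 -0.203  0.055] [0.5 0.7]
guide plate corners [array([ 0.539, -0.164,  0.01 ]), array([ 0.56 , -0.283,  0.01 ]), array([ 0.459, -0.304,  0.01 ]), array([ 0.439, -0.182,  0.01 ])]
rack [array([0.592, 0.228, 0.054]), array([0.576, 0.026, 0.054]), array([0.513, 0.029, 0.054]), array([0.531, 0.23 , 0.054])]
```

View pics/crop.png

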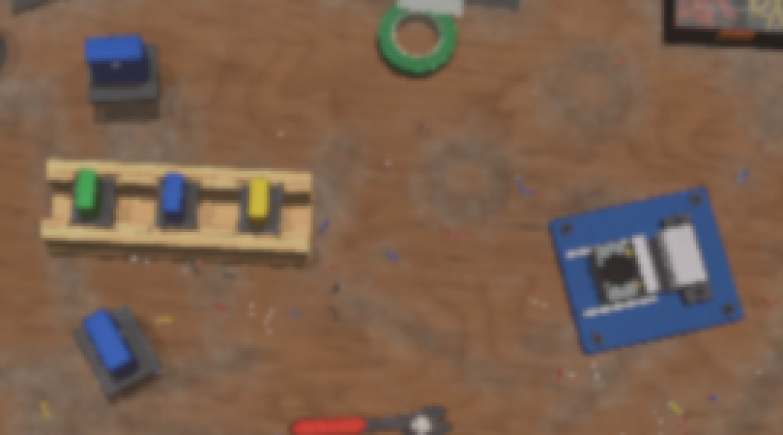

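The close crop confirms the choice. The blue grip in the rack is the smallest of the three, and the two free-standing blue ones are clearly bigger. Next I move above the rack for a wrist view.

```bash
cat >> h.py <<'E'
def down(yaw):  # tool z down, tool y along (-sin,cos) *sign
    c,s=np.cos(yaw),np.sin(yaw)
    return R.from_matrix(np.c_[[-c,-s,0],[-s,c,0],[0,0,-1]])
def go(x,y,z,yaw,o=None):
    from bench import telemetry
    o=o or telemetry.get_obs(); r0=R.from_rotvec(o["orientation"])
    s=r0.inv().apply(np.array([x,y,z])-o["tcp_pos"])/0.25
    best=min((( r0.inv()*down(yaw+k)).as_rotvec()/np.pi for k in (0,np.pi)),key=np.linalg.norm)
    print("shift",s.round(4),"turn",best.round(4),"mm",(np.linalg.norm(s)*250).round(0))
E
python3 - <<'E'
from h import *
from bench import telemetry
print(R.from_rotvec(telemetry.get_obs()["orientation"]).as_matrix().round(3))
go(.45,.42,.28,-.08); go(.53,.10,.30,-.08); 
E
```

```text
[[-0.958  0.286 -0.   ]
 [ 0.286  0.958 -0.002]
 [-0.    -0.002 -1.   ]]
shift [-1.2448 -0.5739 -0.0972] turn [-0.0005 -0.     -0.0668] mm 344.0
shift [-1.9172 -1.7092 -0.1752] turn [-0.0005 -0.     -0.0668] mm 644.0
```

Emit:
apply_moves(
  rows=[
    [[-0.2, -0.18, -0.02], [0, 0, 0]],
    [[-0.4, -0.36, -0.04], [0, 0, 0]],
    [[-0.6, -0.54, -0.06], [0, 0, 0]],
    [[-0.8, -0.71, -0.08], [0, 0, 0]],
    [[-0.96, -0.855, -0.09], [0, 0, 0]],
    [[-0.96, -0.855, -0.09], [0, 0, 0]],
  ],
  jaw=0,
  newtons=30,
)

```text
clock: 0.85
tcp_pos: [0.3647, 0.3688, 0.279]
orientation: [0.466, 3.106, -0.002]
contact_force: [-0.4, 1.2, -0.3]
grip_width: 0.0426
gripper_force: 0.0
```

Emit:
apply_moves(
  rows=[
    [[-0.2, -0.18, -0.02], [0, 0, 0]],
    [[-0.4, -0.36, -0.04], [0, 0, 0]],
    [[-0.6, -0.54, -0.06], [0, 0, 0]],
    [[-0.8, -0.71, -0.08], [0, 0, 0]],
    [[-0.96, -0.855, -0.09], [0, 0, -0.0334]],
    [[-0.96, -0.855, -0.09], [0, 0, -0.0668]],
    [[-0.96, -0.855, -0.09], [0, 0, -0.0668]],
    [[-0.96, -0.855, -0.09], [0, 0, -0.0668]],
  ],
)

```text
clock: 1.85
tcp_pos: [0.5301, 0.1017, 0.3009]
orientation: [-0.125, -3.138, -0.001]
contact_force: [-0.4, 0.2, -0.2]
grip_width: 0.0428
gripper_force: 0.0
```

```bash
python3 - <<'E'
from h import *
from bench import telemetry,grab_frame
o=telemetry.get_obs();print(o["clock"],o["tcp_pos"],o["orientation"],o["grip_width"],o["contact_force"])
f=grab_frame("wrist");pickle.dump(f,open("w1.pkl","wb"));print({k:v for k,v in f.items() if k!="frame"})
cv2.imwrite("pics/w1.png",f["frame"][:,:,::-1])
for p in [(.563,.191,.096),(.557,.127,.096),(.553,.063,.096)]: print(proj(f,p).round(0))
E
```

```text
1.85 [0.53006669 0.10172353 0.30091334] [-1.24790837e-01 -3.13817827e+00 -5.66338004e-04] 0.04279261128869579 [-0.35227516  0.2203028  -0.17976612]
{'vertical_fov': 70.23915532611542, 'cx': 282.6343420103798, 'cy': 208.76737978882434, 'origin': array([0.45227183, 0.10779012, 0.41754996]), 'attitude': array([-0.25176898, -0.232097  ,  1.47792758])}
[[364. 209.]]
[[307. 208.]]
[[250. 209.]]
```

View pics/w1.png

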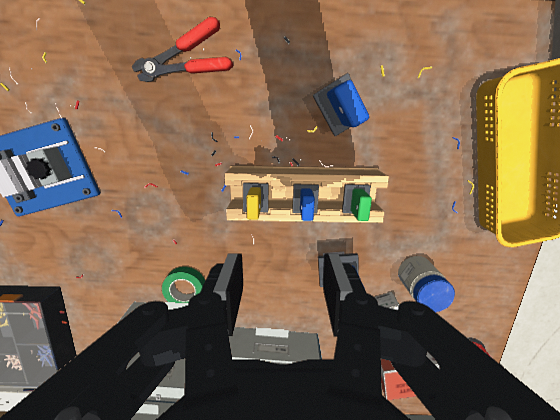

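The wrist view shows the rack in the middle, with yellow (253,205), blue (308,205) and green (362,205). The guide is at the left edge, around (45,165), and the tape is at (183,285) and the jar at (433,290). The grip tops agree with my projection.

```bash
cat >> h.py <<'E'
from scipy.optimize import minimize
HS={"green":(45,80),"blue":(105,128),"yellow":(22,33)}
def mask(f,col,P,r=25):
    hsv=cv2.cvtColor(f["frame"],cv2.COLOR_RGB2HSV);lo,hi=HS[col]
    m=((hsv[...,0]>=lo)&(hsv[...,0]<=hi)&(hsv[...,1]>120)&(hsv[...,2]>50)).astype(np.uint8)
    u,v=proj(f,P)[0];w=np.zeros_like(m);cv2.circle(w,(int(u),int(v)),r,1,-1);return m*w
def box(c,yaw,dx,dy,dz):
    g=np.array([[a,b,d] for a in(-1,1) for b in(-1,1) for d in(-1,1)])*[dx/2,dy/2,dz/2]
    return R.from_euler("z",yaw).apply(g)+c
def sil(f,P,S=8):
    im=np.zeros((420*1,560*1),np.uint8);h=cv2.convexHull(proj(f,P).astype(np.float32))[:,0]
    u=np.zeros((420*2,560*2),np.uint8);cv2.fillConvexPoly(u,np.round((h+.5)*2*16-8).astype(np.int32),255,cv2.LINE_AA,4)
    return cv2.resize(u,(560,420),interpolation=cv2.INTER_AREA)/255.
def fit(fs,col,p0,yaw0,dims,zc,r=25):
    ms=[cv2.GaussianBlur(mask(f,col,(*p0,zc),r).astype(float),(0,0),.8) for f in fs]
    def cost(q):
        P=box([q[0]/1e3,q[1]/1e3,zc],q[2]/100,*dims)
        return sum(((cv2.GaussianBlur(sil(f,P),(0,0),.8)-m)**2).sum()/m.sum() for f,m in zip(fs,ms))
    x0=np.array([p0[0]*1e3,p0[1]*1e3,yaw0*100])
    s=minimize(cost,x0,method="Nelder-Mead",options=dict(initial_simplex=np.vstack([x0,x0+[5,0,0],x0+[0,5,0],x0+[0,0,8]]),xatol=.05,fatol=1e-4))
    return np.r_[s.x[:2]/1e3,s.x[2]/100],s.fun
E
python3 - <<'E'
from h import *
d=pickle.load(open("f0.pkl","rb"));w=pickle.load(open("w1.pkl","rb"))
for n,p in [("green",(.563,.191)),("blue",(.557,.127)),("yellow",(.553,.063))]:
    for l,fs in (("all",[d["top"],d["side"],w]),("w",[w]),("top",[d["top"]])):
        print(n,l,*fit(fs,n,p,-.08,(.03,.014,.04),.076))
print("plate",fit([d["top"]],"blue",(.5,-.234),.175,(.11,.13,.01),.005,45))
go(.513,-.238,.17,.175)
E
```

```text
green all [0.56349645 0.19307664 0.25993406] 1.3543716461789839
green w [0.56321037 0.19161325 0.01151508] 0.11040438188543036
green top [0.56405588 0.19436967 0.41147315] 0.9821947303964154
blue all [0.55770486 0.1286614  0.06006782] 0.7678392168560316
blue w [ 0.55773336  0.12783802 -0.01943455] 0.06898312755938692
blue top [0.56067314 0.1300417  0.03728785] 0.5517705786743324
yellow all [ 0.55192159  0.06561827 -0.05941996] 0.3269527193113792
yellow w [ 0.55112744  0.06529734 -0.17275311] 0.056717730659567596
yellow top [ 0.5541913   0.06576427 -0.02905993] 0.15444550047072206
plate (array([ 0.50016392, -0.2348289 ,  0.18344814]), np.float64(0.9449884383032194))
shift [-0.0394 -1.3604  0.5235] turn [ 0.0001 -0.0002 -0.0808] mm 365.0
```

Emit:
apply_moves(
  rows=[
    [[0, -0.22, 0], [0, 0, 0]],
    [[0, -0.44, 0], [0, 0, 0]],
    [[-0.02, -0.66, 0], [0, 0, -0.03]],
    [[-0.04, -0.88, 0], [0, 0, -0.06]],
    [[-0.04, -1.0, 0], [0, 0, -0.08]],
    [[-0.04, -1.0, 0], [0, 0, -0.08]],
  ],
)

```text
clock: 2.65
tcp_pos: [0.5202, -0.1516, 0.3014]
orientation: [0.263, -3.131, 0.001]
contact_force: [0.5, 0.2, 0.1]
grip_width: 0.0424
gripper_force: 0.0
```

```bash
python3 - <<'E'
from h import *
go(.513,-.238,.17,.175)
E
```

```text
shift [ 0.0861 -0.3358  0.5256] turn [-0.0002 -0.     -0.0024] mm 157.0
```

Emit:
apply_moves(
  rows=[
    [[0.03, -0.13, 0.19], [0, 0, 0]],
    [[0.06, -0.26, 0.38], [0, 0, -0.002]],
    [[0.086, -0.336, 0.525], [0, 0, -0.002]],
    [[0.086, -0.336, 0.525], [0, 0, -0.002]],
    [[0.086, -0.336, 0.525], [0, 0, -0.002]],
  ],
)

```text
clock: 3.28
tcp_pos: [0.5153, -0.2345, 0.1709]
orientation: [-0.282, 3.128, 0.001]
contact_force: [0.6, -0.1, 1.6]
grip_width: 0.0424
gripper_force: 0.0
```

```bash
python3 - <<'E'
from h import *
from bench import telemetry,grab_frame
o=telemetry.get_obs();print(o["clock"],o["tcp_pos"],o["orientation"],o["contact_force"])
f=grab_frame("wrist");pickle.dump(f,open("w2.pkl","wb"));print({k:v for k,v in f.items() if k!="frame"})
print(proj(f,[.501,-.238,.044]))
u,v=proj(f,[.501,-.238,.044])[0].astype(int)
x0=max(0,u-130);y0=max(0,v-100);c=f["frame"][y0:y0+195,x0:x0+260,::-1];print(x0,y0)
cv2.imwrite("pics/w2.png",cv2.resize(c,None,fx=3,fy=3,interpolation=cv2.INTER_CUBIC))
E
```

```text
3.275 [ 0.51526192 -0.23445887  0.17093351] [-2.81683171e-01  3.12757890e+00  8.92065810e-04] [ 0.61032098 -0.11960464  1.6225133 ]
{'vertical_fov': 70.23915532611542, 'cx': 282.6343420103798, 'cy': 208.76737978882434, 'origin': array([ 0.43819657, -0.24877448,  0.28739395]), 'attitude': array([-0.22925958, -0.27449137,  1.7340666 ])}
[[281.93166116 191.44063069]]
151 91
```

View pics/w2.png

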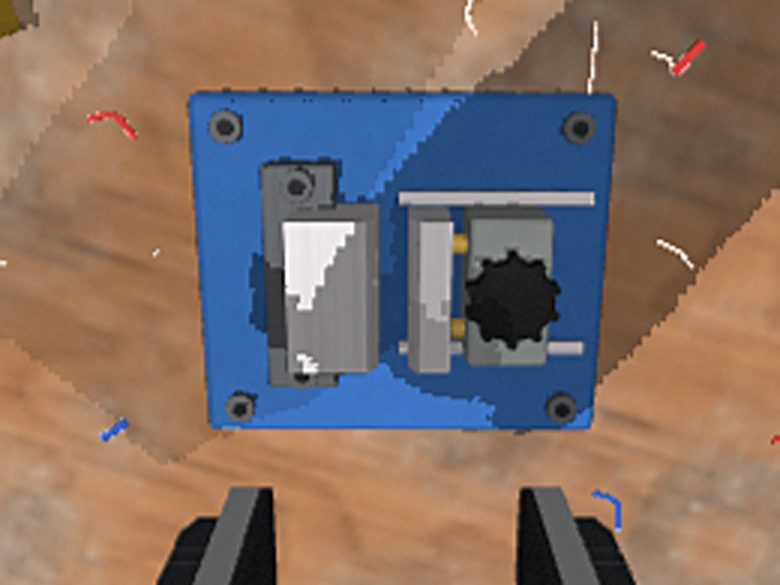

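The guide shows clearly, in crop pixels. The fence gauging edge runs (378,205) to (378,372), and the shoe face edge runs (408,208) to (408,372). The knob is at (513,300). That makes the gap about 10 px wide, or roughly 8 mm.

```bash
python3 - <<'E'
from h import *
f=pickle.load(open("w2.pkl","rb"))
g=cv2.cvtColor(f["frame"],cv2.COLOR_RGB2GRAY).astype(int)
for v in (165,185,205): print(v,g[v,262:306], f["frame"][v,276:290].tolist() if v==185 else "")
c=lambda X,Y:(151+(X+.5)/3-.5,91+(Y+.5)/3-.5)
P={}
for n,p,z in [("f0",(380,205),.038),("f1",(378,372),.038),("s0",(408,208),.038),("s1",(408,372),.038),("knob",(513,300),.048)]:
    P[n]=atz(f,*c(*p),z);print(n,P[n].round(4))
for a,b in (("f0","f1"),("s0","s1")):
    dd=P[b]-P[a];print(np.linalg.norm(dd).round(4),np.arctan2(dd[1],dd[0]).round(4),((P[a]+P[b])/2).round(4))
print("plate",fit([f],"blue",(.5,-.235),.18,(.11,.13,.01),.005,110))
E
```

```text
165 [232 234 237 234 234 233 239 135 122 127 127 102 104 104  99  75  67  70
  70  69  57  55  56  58  48 104 111 112 105 153 165 161 160 161 161 158
 160 162 165 199  83  51  54  60] 
185 [131 133 133 131 131 130 130 127 129 133 133 109 103 121 128  77  54  56
  56  56  54  55  58  55  55 101 107 113 112 167 174 169 169 170 169 169
 170 175 187 100  54  53  59  68] [[133, 126, 126], [69, 78, 91], [29, 58, 98], [30, 61, 101], [31, 60, 99], [31, 61, 100], [28, 58, 99], [30, 59, 99], [32, 62, 102], [28, 59, 101], [33, 59, 94], [104, 100, 100], [110, 106, 107], [113, 113, 113]]
205 [129 130 131 132 130 133 128 125 130 130 140 110 106 103 105  66  54  54
  56  57  53  59 132 131 126 101 100 103 105 138 136 134 134 133 134 133
 134 135 139 123 125 128 132  64] 
f0 [ 0.4758 -0.2465  0.038 ]
f1 [ 0.5242 -0.2386  0.038 ]
s0 [ 0.4752 -0.2387  0.038 ]
s1 [ 0.5226 -0.2299  0.038 ]
knob [ 0.4935 -0.206   0.048 ]
0.0491 0.1618 [ 0.5    -0.2425  0.038 ]
0.0482 0.1835 [ 0.4989 -0.2343  0.038 ]
plate (array([ 0.4996009 , -0.23606218,  0.17210311]), np.float64(0.6423782650656977))
```

```bash
python3 - <<'E'
from h import *
from bench import telemetry
o=telemetry.get_obs();print(o["tcp_pos"])
go(.5632,.1916,.19,-.09)
E
```

```text
[ 0.51555385 -0.23459543  0.17143547]
shift [-0.4929  1.6431 -0.0731] turn [0.0001 0.0008 0.0859] mm 429.0
```

Emit:
apply_moves(
  rows=[
    [[-0.05, 0.18, -0.07], [0, 0, 0]],
    [[-0.1, 0.37, -0.07], [0, 0, 0]],
    [[-0.15, 0.56, -0.07], [0, 0, 0]],
    [[-0.2, 0.75, -0.07], [0, 0, 0.03]],
    [[-0.25, 0.94, -0.07], [0, 0, 0.06]],
    [[-0.25, 0.94, -0.07], [0, 0, 0.086]],
    [[-0.25, 0.94, -0.07], [0, 0, 0.086]],
  ],
)

```text
clock: 4.2
tcp_pos: [0.5345, 0.0079, 0.189]
orientation: [0.139, 3.136, 0.002]
contact_force: [0.9, -0.8, 0.1]
grip_width: 0.043
gripper_force: 0.0
```

```bash
python3 - <<'E'
from h import *
go(.5632,.1916,.19,-.09)
E
```

```text
shift [-0.0491  0.7419 -0.0029] turn [0.0004 0.0008 0.0004] mm 186.0
```

Emit:
apply_moves(
  rows=[
    [[-0.015, 0.2, 0], [0, 0, 0]],
    [[-0.03, 0.4, 0], [0, 0, 0]],
    [[-0.045, 0.6, 0], [0, 0, 0]],
    [[-0.049, 0.74, 0], [0, 0, 0]],
    [[-0.049, 0.74, 0], [0, 0, 0]],
    [[-0.049, 0.74, 0], [0, 0, 0]],
    [[-0.049, 0.74, 0], [0, 0, 0]],
    [[-0.049, 0.74, 0], [0, 0, 0]],
  ],
)

```text
clock: 5.2
tcp_pos: [0.5632, 0.1878, 0.1878]
orientation: [0.148, 3.138, -0.0]
contact_force: [0.0, -0.2, -0.5]
grip_width: 0.0424
gripper_force: 0.0
```

```bash
python3 - <<'E'
from h import *
from bench import grab_frame
go(.5632,.1916,.087,-.09)
f=grab_frame("wrist");pickle.dump(f,open("w3.pkl","wb"))
for n,p in [("green",(.563,.1916)),("blue",(.557,.127)),("yellow",(.551,.065))]:
    print(n,proj(f,(*p,.076)).round(0),*fit([f],n,p,-.08,(.03,.014,.04),.076,70 if 0 else 45))
cv2.imwrite("pics/w3.png",cv2.resize(f["frame"][120:320,150:,::-1],None,fx=1.9,fy=1.9))
E
```

```text
shift [0.0017 0.0151 0.4032] turn [-0.      0.0001 -0.0013] mm 101.0
green [[288. 213.]] [ 0.5626882   0.19207544 -0.09828308] 0.0759869308752404
blue [[207. 213.]] [ 0.55766561  0.1286164  -0.20956787] 0.09054605638972761
yellow [[130. 213.]] [ 0.55142098  0.0659207  -0.2488019 ] 0.10590036726888073
```

View pics/w3.png

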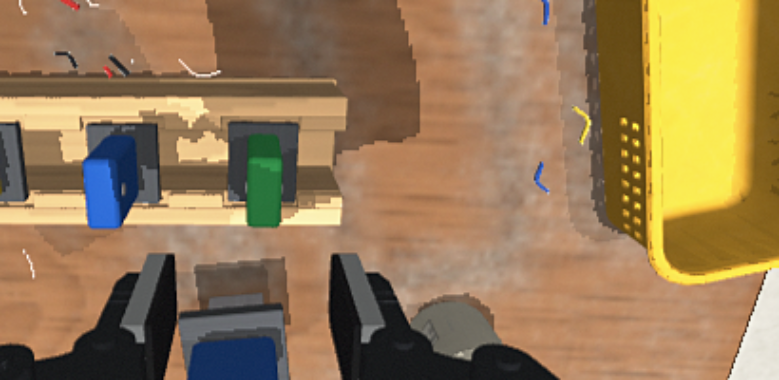

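The green leaf sits centred between the fingers (crop (263,180)), with blue at (110,180). The neighbours are clear, so I descend and grip.

Emit:
apply_moves(
  rows=[
    [[0.003, 0.016, 0.1], [0, 0, 0]],
    [[0.003, 0.016, 0.2], [0, 0, 0]],
    [[0.003, 0.016, 0.3], [0, 0, 0]],
    [[0.003, 0.016, 0.36], [0, 0, 0]],
    [[0.003, 0.016, 0.4], [0, 0, 0]],
    [[0.003, 0.016, 0.4], [0, 0, 0]],
    [[0.003, 0.016, 0.4], [0, 0, 0]],
  ],
)

```text
clock: 6.12
tcp_pos: [0.5633, 0.1932, 0.0883]
orientation: [0.145, 3.137, 0.001]
contact_force: [1.6, 0.2, 0.2]
grip_width: 0.0423
gripper_force: 0.0
```

Emit:
apply_moves(
  rows=[
    [[0, 0, 0], [0, 0, 0]],
    [[0, 0, 0], [0, 0, 0]],
    [[0, 0, 0], [0, 0, 0]],
    [[0, 0, 0], [0, 0, 0]],
  ],
  jaw=-1,
  newtons=30,
)

```text
clock: 6.62
tcp_pos: [0.5631, 0.1933, 0.0882]
orientation: [0.145, 3.137, 0.001]
contact_force: [-1.2, -0.5, 5.8]
grip_width: 0.0132
gripper_force: 31.5
```

Emit:
apply_moves(
  rows=[
    [[0, 0, -0.06], [0, 0, 0]],
    [[0, 0, -0.16], [0, 0, 0]],
    [[0, 0, -0.3], [0, 0, 0]],
    [[0, 0, -0.42], [0, 0, 0]],
    [[0, 0, -0.42], [0, 0, 0]],
    [[0, 0, -0.42], [0, 0, 0]],
  ],
)

```text
clock: 7.38
tcp_pos: [0.5621, 0.193, 0.1922]
orientation: [-0.145, -3.137, 0.0]
contact_force: [0.2, 0.3, -1.4]
grip_width: 0.0134
gripper_force: 30.8
```

```bash
python3 - <<'E'
from h import *
from bench import telemetry
o=telemetry.get_obs();print(o["contact_force"],o["grip_width"])
go(.5003,-.2386,.19,.172)
E
```

```text
[ 0.23326752  0.33048731 -1.40909689] 0.013364332544800097
shift [ 0.0871 -1.7419  0.0092] turn [-0.     -0.0003 -0.0841] mm 436.0
```

Emit:
apply_moves(
  rows=[
    [[0.01, -0.2, 0], [0, 0, 0]],
    [[0.02, -0.4, 0], [0, 0, 0]],
    [[0.03, -0.6, 0], [0, 0, 0]],
    [[0.04, -0.8, 0], [0, 0, -0.03]],
    [[0.05, -1.0, 0], [0, 0, -0.06]],
    [[0.05, -1.0, 0], [0, 0, -0.084]],
    [[0.05, -1.0, 0], [0, 0, -0.084]],
  ],
)

```text
clock: 8.25
tcp_pos: [0.5264, -0.0551, 0.1916]
orientation: [0.266, -3.128, -0.0]
contact_force: [-0.2, 0.9, -1.5]
grip_width: 0.0136
gripper_force: 30.7
```

```bash
python3 - <<'E'
from h import *
go(.5003,-.2386,.17,.172)
E
```

```text
shift [ 0.2263 -0.7058  0.0864] turn [ 0.0001 -0.0006 -0.0008] mm 187.0
```

Emit:
apply_moves(
  rows=[
    [[0.06, -0.2, 0], [0, 0, 0]],
    [[0.12, -0.4, 0], [0, 0, 0]],
    [[0.18, -0.58, 0], [0, 0, 0]],
    [[0.227, -0.706, 0], [0, 0, 0]],
    [[0.227, -0.706, 0.05], [0, 0, 0]],
    [[0.227, -0.706, 0.088], [0, 0, 0]],
    [[0.227, -0.706, 0.088], [0, 0, 0]],
    [[0.227, -0.706, 0.088], [0, 0, 0]],
  ],
)

```text
clock: 9.25
tcp_pos: [0.5018, -0.2371, 0.1704]
orientation: [0.272, -3.13, -0.001]
contact_force: [0.0, 0.1, -0.3]
grip_width: 0.0137
gripper_force: 30.7
```

```bash
python3 - <<'E'
from h import *
from bench import grab_frame,telemetry
o=telemetry.get_obs();print(o["tcp_pos"],o["contact_force"])
go(.5003,-.2386,.12,.172)
f=grab_frame("wrist");pickle.dump(f,open("w4.pkl","wb"))
gc=o["tcp_pos"]-[0,0,.0122];print(proj(f,gc))
print(proj(f,gc-[0,0,.056]),proj(f,[.5003,-.2386,.044]))
cv2.imwrite("pics/w4.png",cv2.resize(f["frame"][100:300,150:420,::-1],None,fx=2.9,fy=2.9,interpolation=cv2.INTER_CUBIC))
E
```

```text
[ 0.50182676 -0.23712821  0.17043128] [ 0.04725967  0.12761141 -0.28880788]
shift [ 0.007  -0.0048  0.2017] turn [ 0.0001 -0.      0.0004] mm 50.0
[[283.40141068 279.69884961]]
[[283.20395847 235.07144535]] [[281.6952574 206.4652669]]
```

View pics/w4.png

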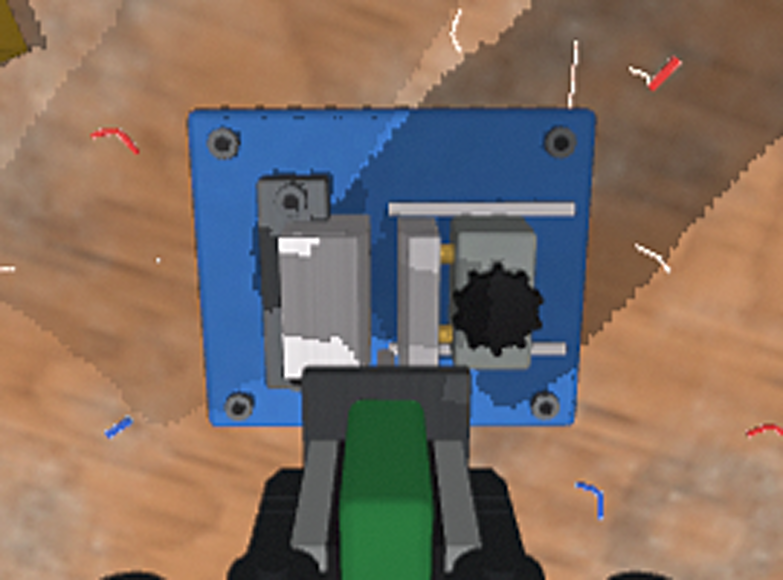

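The wrist view shows the green leaf with its nose over the gap. The fence edge is at crop x=370 and the shoe edge at x=397, so the gap centre is 383. The blade nose is at about 386, so a small correction is needed.

Emit:
apply_moves(
  rows=[
    [[0.004, -0.004, 0.08], [0, 0, 0]],
    [[0.007, -0.005, 0.16], [0, 0, 0]],
    [[0.007, -0.005, 0.195], [0, 0, 0]],
    [[0.007, -0.005, 0.195], [0, 0, 0]],
    [[0.007, -0.005, 0.195], [0, 0, 0]],
  ],
)

```text
clock: 9.93
tcp_pos: [0.5004, -0.24, 0.1225]
orientation: [-0.269, 3.129, -0.001]
contact_force: [0.8, -0.6, 0.4]
grip_width: 0.0134
gripper_force: 30.7
```

```bash
python3 - <<'E'
from h import *
go(.5003,-.2386,.0825,.172)
E
```

```text
shift [-0.0003  0.0058  0.1601] turn [-0.0002  0.0004 -0.0002] mm 40.0
```

Emit:
apply_moves(
  rows=[
    [[0, 0.003, 0.02], [0, 0, 0]],
    [[0, 0.003, 0.04], [0, 0, 0]],
    [[0, 0.003, 0.06], [0, 0, 0]],
    [[0, 0.003, 0.08], [0, 0, 0]],
    [[0, 0.003, 0.1], [0, 0, 0]],
    [[0, 0.003, 0.1], [0, 0, 0]],
  ],
)

```text
clock: 10.68
tcp_pos: [0.4994, -0.239, 0.0963]
orientation: [0.269, -3.129, -0.001]
contact_force: [0.2, 0.7, -0.4]
grip_width: 0.0138
gripper_force: 30.7
```

Emit:
apply_moves(
  rows=[
    [[0, 0, 0.016], [0, 0, 0]],
    [[0, 0, 0.032], [0, 0, 0]],
    [[0, 0, 0.044], [0, 0, 0]],
    [[0, 0, 0.052], [0, 0, 0]],
    [[0, 0, 0.056], [0, 0, 0]],
    [[0, 0, 0.056], [0, 0, 0]],
    [[0, 0, 0.056], [0, 0, 0]],
  ],
)

```text
clock: 11.55
tcp_pos: [0.4998, -0.2391, 0.0829]
orientation: [-0.269, 3.13, -0.0]
contact_force: [0.6, 0.1, -0.4]
grip_width: 0.0135
gripper_force: 30.7
```

Loose so far. I'll lower the last millimetre until the collar touches.

Emit:
apply_moves(
  rows=[
    [[0, 0, 0.003], [0, 0, 0]],
    [[0, 0, 0.006], [0, 0, 0]],
    [[0, 0, 0.006], [0, 0, 0]],
    [[0, 0, 0.006], [0, 0, 0]],
  ],
)

```text
clock: 12.05
tcp_pos: [0.4998, -0.2391, 0.0822]
orientation: [-0.269, 3.13, 0.001]
contact_force: [-3.0, 2.3, 8.9]
grip_width: 0.0136
gripper_force: 32.2
```

Emit:
apply_moves(
  rows=[
    [[0, 0, -0.02], [0, 0, 0]],
    [[0, 0, -0.06], [0, 0, 0]],
    [[0, 0, -0.12], [0, 0, 0]],
  ],
)

```text
clock: 12.42
tcp_pos: [0.4995, -0.2391, 0.1119]
orientation: [0.269, -3.129, -0.0]
contact_force: [1.1, -0.7, -0.1]
grip_width: 0.0136
gripper_force: 30.7
```

Emit:
apply_moves(
  rows=[
    [[0, 0, -0.1], [0, 0, 0]],
    [[0, 0, -0.22], [0, 0, 0]],
    [[0, 0, -0.31], [0, 0, 0]],
    [[-0.02, 0.1, -0.31], [0, 0, 0]],
    [[-0.04, 0.3, -0.31], [0, 0, 0]],
    [[-0.06, 0.5, -0.31], [0, 0, 0]],
    [[-0.08, 0.68, -0.31], [0, 0, 0.03]],
    [[-0.1, 0.85, -0.31], [0, 0, 0.06]],
    [[-0.1, 0.85, -0.31], [0, 0, 0.084]],
    [[-0.1, 0.85, -0.31], [0, 0, 0.084]],
  ],
)

```text
clock: 13.68
tcp_pos: [0.4883, -0.0251, 0.1896]
orientation: [0.143, 3.137, 0.0]
contact_force: [-0.4, 0.5, 0.1]
grip_width: 0.0134
gripper_force: 30.7
```

```bash
python3 - <<'E'
from h import *
go(.5631,.1933,.19,-.0925)
E
```

```text
shift [-0.2185  0.8972 -0.0014] turn [0.0001 0.0003 0.0005] mm 231.0
```

Emit:
apply_moves(
  rows=[
    [[-0.05, 0.2, 0], [0, 0, 0]],
    [[-0.1, 0.4, 0], [0, 0, 0]],
    [[-0.15, 0.6, 0], [0, 0, 0]],
    [[-0.2, 0.8, 0], [0, 0, 0]],
    [[-0.2185, 0.897, 0], [0, 0, 0]],
    [[-0.2185, 0.897, 0], [0, 0, 0]],
    [[-0.2185, 0.897, 0], [0, 0, 0]],
    [[-0.2185, 0.897, 0], [0, 0, 0]],
  ],
)

```text
clock: 14.68
tcp_pos: [0.5632, 0.1905, 0.189]
orientation: [-0.15, -3.138, 0.001]
contact_force: [-0.3, -0.2, -0.9]
grip_width: 0.0135
gripper_force: 30.7
```

```bash
python3 - <<'E'
from h import *
go(.5631,.1933,.089,-.0925)
E
```

```text
shift [0.0013 0.0114 0.3999] turn [-0.0002 -0.     -0.0009] mm 100.0
```

Emit:
apply_moves(
  rows=[
    [[0.001, 0.006, 0.1], [0, 0, 0]],
    [[0.001, 0.006, 0.2], [0, 0, 0]],
    [[0.001, 0.006, 0.29], [0, 0, 0]],
    [[0.001, 0.006, 0.34], [0, 0, 0]],
    [[0.001, 0.006, 0.36], [0, 0, 0]],
    [[0.001, 0.006, 0.36], [0, 0, 0]],
  ],
)

```text
clock: 15.42
tcp_pos: [0.5634, 0.1941, 0.0991]
orientation: [0.146, 3.138, 0.0]
contact_force: [-0.1, -0.6, 0.3]
grip_width: 0.0136
gripper_force: 30.7
```

Emit:
apply_moves(
  rows=[
    [[0, -0.004, 0.01], [0, 0, 0]],
    [[0, -0.004, 0.025], [0, 0, 0]],
    [[0, -0.004, 0.04], [0, 0, 0]],
    [[0, -0.004, 0.042], [0, 0, 0]],
    [[0, -0.004, 0.042], [0, 0, 0]],
  ],
)

```text
clock: 16.05
tcp_pos: [0.563, 0.1933, 0.0883]
orientation: [-0.145, -3.138, 0.0]
contact_force: [-0.4, 0.2, -0.4]
grip_width: 0.0135
gripper_force: 30.8
```

Emit:
apply_moves(
  rows=[
    [[0, 0, 0.002], [0, 0, 0]],
    [[0, 0, 0.002], [0, 0, 0]],
    [[0, 0, 0.002], [0, 0, 0]],
    [[0, 0, -0.1], [0, 0, 0]],
    [[0, 0, -0.25], [0, 0, 0]],
    [[0, 0, -0.4], [0, 0, 0]],
    [[0, -0.15, -0.4], [0, 0, 0]],
    [[0, -0.35, -0.4], [0, 0, 0]],
    [[0, -0.515, -0.4], [0, 0, 0]],
    [[0, -0.515, -0.4], [0, 0, 0]],
  ],
  jaw=0,
)

```text
clock: 17.3
tcp_pos: [0.5507, 0.0607, 0.1886]
orientation: [0.156, 3.138, -0.002]
contact_force: [-0.6, 0.8, -0.1]
grip_width: 0.0428
gripper_force: 0.0
```

Emit:
apply_moves(
  rows=[
    [[0, 0, 0], [0, 0, 0]],
    [[0, 0, 0], [0, 0, 0]],
  ],
)

```text
clock: 17.55
tcp_pos: [0.5512, 0.0667, 0.1882]
orientation: [-0.142, -3.138, -0.001]
contact_force: [0.5, -0.3, 1.1]
grip_width: 0.0428
gripper_force: 0.0
```

```bash
python3 - <<'E'
from h import *
from bench import grab_frame
f=grab_frame("wrist");pickle.dump(f,open("w5.pkl","wb"))
for n,p in [("yellow",(.5513,.0657)),("blue",(.5577,.1284)),("green",(.563,.1925))]:
    print(n,*fit([f],n,p,-.09,(.03,.014,.04),.076,45))
go(.5513,.0657,.088,-.0925)
E
```

```text
yellow [ 0.55090318  0.06510005 -0.10836555] 0.053993183771542955
blue [5.57468513e-01 1.27174553e-01 5.40184340e-04] 0.09117618528142205
green [0.56328333 0.1924181  0.0923958 ] 0.12826265699087003
shift [-0.0006 -0.0036  0.4008] turn [ 0.0001 -0.      0.0007] mm 100.0
```

Emit:
apply_moves(
  rows=[
    [[0.001, -0.006, 0.1], [0, 0, 0]],
    [[0.001, -0.006, 0.2], [0, 0, 0]],
    [[0.001, -0.006, 0.3], [0, 0, 0]],
    [[0.001, -0.006, 0.36], [0, 0, 0]],
    [[0.001, -0.006, 0.4], [0, 0, 0]],
    [[0.001, -0.006, 0.4], [0, 0, 0]],
    [[0.001, -0.006, 0.4], [0, 0, 0]],
  ],
)

```text
clock: 18.48
tcp_pos: [0.5513, 0.0637, 0.089]
orientation: [0.145, 3.137, 0.001]
contact_force: [-0.7, -1.3, -0.0]
grip_width: 0.0427
gripper_force: 0.0
```

Emit:
apply_moves(
  rows=[
    [[0, 0, 0], [0, 0, 0]],
    [[0, 0, 0], [0, 0, 0]],
    [[0, 0, 0], [0, 0, 0]],
    [[0, 0, 0], [0, 0, 0]],
  ],
  jaw=-1,
)

```text
clock: 18.98
tcp_pos: [0.5512, 0.0639, 0.0889]
orientation: [0.145, 3.137, 0.001]
contact_force: [-0.9, 1.2, 5.9]
grip_width: 0.0135
gripper_force: 33.0
```

Emit:
apply_moves(
  rows=[
    [[0, 0, -0.06], [0, 0, 0]],
    [[0, 0, -0.16], [0, 0, 0]],
    [[0, 0, -0.3], [0, 0, 0]],
    [[0, 0, -0.41], [0, 0, 0]],
    [[0.02, -0.1, -0.41], [0, 0, 0]],
    [[0.05, -0.3, -0.41], [0, 0, 0]],
    [[0.07, -0.5, -0.41], [0, 0, 0]],
    [[0.08, -0.7, -0.41], [0, 0, -0.03]],
    [[0.08, -0.8, -0.41], [0, 0, -0.06]],
    [[0.08, -0.8, -0.41], [0, 0, -0.084]],
  ],
)

```text
clock: 20.23
tcp_pos: [0.5115, -0.1369, 0.1916]
orientation: [-0.265, 3.13, -0.002]
contact_force: [0.1, 1.3, -0.7]
grip_width: 0.0135
gripper_force: 32.1
```

```bash
python3 - <<'E'
from h import *
go(.5003,-.2386,.19,.172)
E
```

```text
shift [ 0.1124 -0.3936  0.0069] turn [-0.0004  0.     -0.001 ] mm 102.0
```

Emit:
apply_moves(
  rows=[
    [[0.05, -0.18, 0], [0, 0, 0]],
    [[0.11, -0.34, 0], [0, 0, 0]],
    [[0.112, -0.39, 0], [0, 0, 0]],
    [[0.112, -0.39, 0.08], [0, 0, 0]],
    [[0.112, -0.39, 0.18], [0, 0, 0]],
    [[0.112, -0.39, 0.26], [0, 0, 0]],
    [[0.112, -0.39, 0.26], [0, 0, 0]],
    [[0.112, -0.39, 0.26], [0, 0, 0]],
  ],
)

```text
clock: 21.22
tcp_pos: [0.502, -0.2344, 0.1267]
orientation: [-0.27, 3.129, -0.0]
contact_force: [0.2, 0.5, -0.1]
grip_width: 0.0135
gripper_force: 32.1
```

```bash
python3 - <<'E'
from h import *
from bench import grab_frame,telemetry
o=telemetry.get_obs();print(o["tcp_pos"],o["contact_force"])
go(.5003,-.2386,.0829,.172)
f=grab_frame("wrist");pickle.dump(f,open("w6.pkl","wb"))
g=cv2.cvtColor(f["frame"],cv2.COLOR_RGB2GRAY).astype(int)
gc=o["tcp_pos"]-[0,0,.0129];print(proj(f,gc+[0,0,.02]),proj(f,[.5003,-.2386,.044]))
cv2.imwrite("pics/w6.png",cv2.resize(f["frame"][130:330,150:420,::-1],None,fx=2.9,fy=2.9,interpolation=cv2.INTER_CUBIC))
E
```

```text
[ 0.50199441 -0.23438309  0.12666387] [ 0.1979416   0.52421849 -0.11157767]
shift [ 0.0097 -0.0154  0.1751] turn [-0.0001  0.0003 -0.    ] mm 44.0
[[283.40462261 303.69329159]] [[277.77859598 223.92230476]]
```

View pics/w6.png

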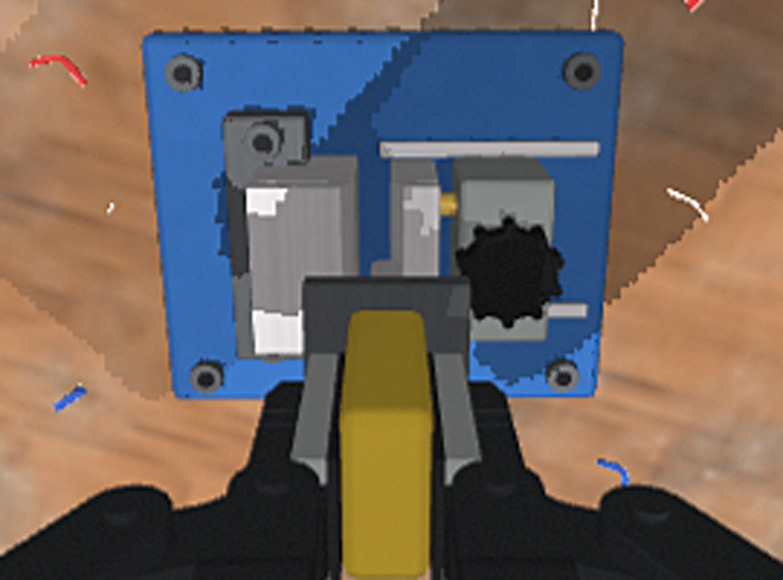

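The view shows the yellow blade at crop x 371–397 and the gap at 357–391. The blade must move about 2.5 mm towards the fence before insertion.

Emit:
apply_moves(
  rows=[
    [[0.006, -0.0105, 0], [0, 0, 0]],
    [[0.006, -0.0105, 0], [0, 0, 0]],
    [[0.006, -0.0105, 0], [0, 0, 0]],
  ],
)

```text
clock: 21.65
tcp_pos: [0.5004, -0.2374, 0.126]
orientation: [-0.268, 3.13, -0.0]
contact_force: [-0.5, -0.2, 0.0]
grip_width: 0.0136
gripper_force: 32.1
```

```bash
python3 - <<'E'
from h import *
from bench import grab_frame
go(.5003,-.2386,.0829,.172)
f=grab_frame("wrist")
g=cv2.cvtColor(f["frame"],cv2.COLOR_RGB2GRAY).astype(int)
for v in (205,210,214,218,220,222,224):print(v,g[v,268:296])
E
```

```text
shift [ 0.0013 -0.0046  0.1724] turn [-0.      0.0001 -0.0003] mm 43.0
205 [138 139 144 116 106 110 107 111  86  61  57  59  59  61  62  61  62  60
  57  61  99 105 109 108 109 137 137 176]
210 [136 137 145 124 108 109 105 110  91  60  58  60  60  59  59  60  60  63
  56  61 100 106 108 107 109 136 153 146]
214 [136 138 146 127 107 112 108 110  94  61  58  61  58  60  61  60  59  56
  59  62 100 104 109 110 109 141 144 140]
218 [137 140 141 125 108 110 106 110  94  59  56  55  59  58  57  58  56  58
  54  60 101 103 110 108 108 144 144 140]
220 [135 139 140 125 108 111 108 107  92  59  73  91  98  98  97 100 102 102
 100  85  99 104 109 110 108 144 146 140]
222 [135 140 142 123 109 113 107 108  90  69 102 100 103  99 101 100 102 101
 101 100 100 103 109 109 108 144 144 142]
224 [145 148 152 142 117 118 116 115  98  78 106 108 107 108 107 108 106 105
 106 108 107 111 116 116 120 154 154 153]
```

Emit:
apply_moves(
  rows=[
    [[0.001, -0.003, 0.02], [0, 0, 0]],
    [[0.001, -0.003, 0.04], [0, 0, 0]],
    [[0.001, -0.003, 0.055], [0, 0, 0]],
    [[0.001, -0.003, 0.07], [0, 0, 0]],
    [[0.001, -0.003, 0.085], [0, 0, 0]],
    [[0.001, -0.003, 0.085], [0, 0, 0]],
  ],
)

```text
clock: 22.45
tcp_pos: [0.5001, -0.238, 0.1042]
orientation: [0.269, -3.13, -0.0]
contact_force: [0.4, 0.1, -0.9]
grip_width: 0.0136
gripper_force: 32.1
```

Emit:
apply_moves(
  rows=[
    [[0, 0, 0.012], [0, 0, 0]],
    [[0, 0, 0.024], [0, 0, 0]],
    [[0, 0, 0.036], [0, 0, 0]],
    [[0, 0, 0.048], [0, 0, 0]],
    [[0, 0, 0.06], [0, 0, 0]],
    [[0, 0, 0.06], [0, 0, 0]],
  ],
)

```text
clock: 23.2
tcp_pos: [0.5001, -0.2381, 0.0893]
orientation: [0.269, -3.13, -0.0]
contact_force: [0.1, 0.0, -0.3]
grip_width: 0.0135
gripper_force: 32.1
```

Emit:
apply_moves(
  rows=[
    [[0, 0, 0.01], [0, 0, 0]],
    [[0, 0, 0.02], [0, 0, 0]],
    [[0, 0, 0.025], [0, 0, 0]],
    [[0, 0, 0.028], [0, 0, 0]],
    [[0, 0, 0.028], [0, 0, 0]],
  ],
)

```text
clock: 23.82
tcp_pos: [0.5002, -0.2381, 0.0829]
orientation: [-0.269, 3.13, 0.001]
contact_force: [-1.5, 1.1, 4.8]
grip_width: 0.0134
gripper_force: 32.8
```

Emit:
apply_moves(
  rows=[
    [[0, 0, -0.01], [0, 0, 0]],
    [[0, 0, -0.02], [0, 0, 0]],
    [[0, 0, -0.04], [0, 0, 0]],
  ],
)

```text
clock: 24.2
tcp_pos: [0.5002, -0.2381, 0.0926]
orientation: [0.269, -3.13, -0.0]
contact_force: [0.3, -0.6, -1.1]
grip_width: 0.0135
gripper_force: 32.1
```

Yellow met no drag going in or coming out, so it is loose, which agrees with the measured gap of about 8 mm. I'll hang it back.

Emit:
apply_moves(
  rows=[
    [[0, 0, -0.1], [0, 0, 0]],
    [[0, 0, -0.25], [0, 0, 0]],
    [[0, 0, -0.39], [0, 0, 0]],
    [[-0.05, 0.1, -0.39], [0, 0, 0]],
    [[-0.1, 0.3, -0.39], [0, 0, 0]],
    [[-0.2, 0.5, -0.39], [0, 0, 0]],
    [[-0.3, 0.7, -0.39], [0, 0, 0.03]],
    [[-0.38, 0.9, -0.39], [0, 0, 0.06]],
    [[-0.38, 0.96, -0.39], [0, 0, 0.084]],
    [[-0.38, 0.96, -0.39], [0, 0, 0.084]],
  ],
)

```text
clock: 25.45
tcp_pos: [0.5528, 0.0161, 0.19]
orientation: [-0.139, -3.138, -0.0]
contact_force: [0.3, -1.4, -0.0]
grip_width: 0.0137
gripper_force: 32.1
```

```bash
python3 - <<'E'
from h import *
go(.5512,.0639,.19,-.0925)
E
```

```text
shift [0.0232 0.1898 0.0002] turn [ 0.     -0.0001  0.0012] mm 48.0
```

Emit:
apply_moves(
  rows=[
    [[0.022, 0.1, 0], [0, 0, 0]],
    [[0.022, 0.183, 0], [0, 0, 0]],
    [[0.022, 0.183, 0.1], [0, 0, 0]],
    [[0.022, 0.183, 0.2], [0, 0, 0]],
    [[0.022, 0.183, 0.3], [0, 0, 0]],
    [[0.022, 0.183, 0.35], [0, 0, 0]],
    [[0.022, 0.183, 0.35], [0, 0, 0]],
    [[0.022, 0.183, 0.35], [0, 0, 0]],
  ],
)

```text
clock: 26.45
tcp_pos: [0.5524, 0.0605, 0.1034]
orientation: [0.145, 3.137, 0.001]
contact_force: [-0.7, -0.6, 0.0]
grip_width: 0.0134
gripper_force: 32.1
```

```bash
python3 - <<'E'
from h import *
go(.5512,.0639,.089,-.0925)
E
```

```text
shift [0.0061 0.0132 0.0576] turn [ 0.0001  0.0004 -0.0001] mm 15.0
```

Emit:
apply_moves(
  rows=[
    [[0.006, 0.0132, 0], [0, 0, 0]],
    [[0.006, 0.0132, 0], [0, 0, 0]],
    [[0.006, 0.0132, 0.015], [0, 0, 0]],
    [[0.006, 0.0132, 0.03], [0, 0, 0]],
    [[0.006, 0.0132, 0.045], [0, 0, 0]],
    [[0.006, 0.0132, 0.055], [0, 0, 0]],
    [[0.006, 0.0132, 0.055], [0, 0, 0]],
  ],
)

```text
clock: 27.32
tcp_pos: [0.5503, 0.064, 0.0889]
orientation: [-0.146, -3.138, -0.0]
contact_force: [-1.8, 0.2, 3.2]
grip_width: 0.0137
gripper_force: 32.6
```

Emit:
apply_moves(
  rows=[
    [[0, 0, 0], [0, 0, 0]],
    [[0, 0, 0], [0, 0, 0]],
    [[0, 0, 0], [0, 0, 0]],
    [[0, 0, -0.1], [0, 0, 0]],
    [[0, 0, -0.25], [0, 0, 0]],
    [[0, 0, -0.4], [0, 0, 0]],
    [[0, 0.13, -0.4], [0, 0, 0]],
    [[0, 0.257, -0.4], [0, 0, 0]],
    [[0, 0.257, -0.4], [0, 0, 0]],
    [[0, 0.257, -0.4], [0, 0, 0]],
  ],
  jaw=0,
)

```text
clock: 28.58
tcp_pos: [0.5563, 0.1272, 0.1886]
orientation: [-0.146, -3.138, 0.001]
contact_force: [-0.9, -0.3, 0.9]
grip_width: 0.0426
gripper_force: 0.0
```

Emit:
apply_moves(
  rows=[
    [[0, 0, 0], [0, 0, 0]],
    [[0, 0, 0], [0, 0, 0]],
  ],
)

```text
clock: 28.82
tcp_pos: [0.5564, 0.127, 0.1888]
orientation: [-0.148, -3.138, 0.0]
contact_force: [0.0, 1.1, 0.1]
grip_width: 0.0422
gripper_force: 0.0
```

```bash
python3 - <<'E'
from h import *
from bench import grab_frame
f=grab_frame("wrist");pickle.dump(f,open("w7.pkl","wb"))
for n,p in [("yellow",(.5513,.0657)),("blue",(.5577,.1284)),("green",(.563,.1925))]:
    print(n,*fit([f],n,p,-.09,(.03,.014,.04),.076,45))
go(.5577,.1277,.088,-.0925)
cv2.imwrite("pics/w7.png",cv2.resize(f["frame"][100:330,120:440,::-1],None,fx=2.4,fy=2.4))
E
```

```text
yellow [ 0.55024837  0.0644685  -0.20535311] 0.09081800817957511
blue [ 0.55759281  0.12803737 -0.09482497] 0.060622819472190545
green [0.56303075 0.19245484 0.03689243] 0.10875396938596982
shift [-0.0048  0.0025  0.4032] turn [-0.0001 -0.     -0.0004] mm 101.0
```

View pics/w7.png

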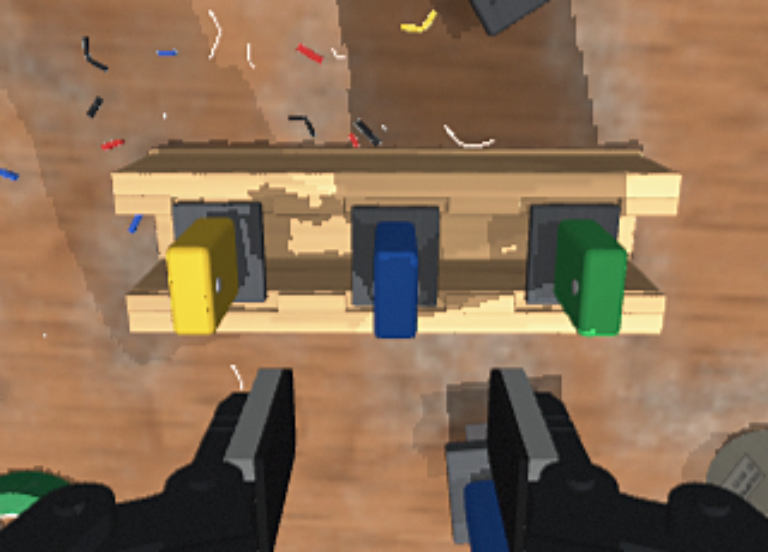

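All three hang properly: yellow (203,275), blue (396,275), green (592,275). Next I take blue.

Emit:
apply_moves(
  rows=[
    [[-0.004, 0.003, 0.1], [0, 0, 0]],
    [[-0.004, 0.003, 0.2], [0, 0, 0]],
    [[-0.004, 0.003, 0.3], [0, 0, 0]],
    [[-0.004, 0.003, 0.36], [0, 0, 0]],
    [[-0.004, 0.003, 0.4], [0, 0, 0]],
    [[-0.004, 0.003, 0.4], [0, 0, 0]],
    [[-0.004, 0.003, 0.4], [0, 0, 0]],
  ],
)

```text
clock: 29.75
tcp_pos: [0.558, 0.1287, 0.0895]
orientation: [0.145, 3.137, 0.001]
contact_force: [1.1, 0.3, 0.0]
grip_width: 0.0427
gripper_force: 0.0
```

Emit:
apply_moves(
  rows=[
    [[0, 0, 0], [0, 0, 0]],
    [[0, 0, 0], [0, 0, 0]],
    [[0, 0, 0], [0, 0, 0]],
    [[0, 0, 0], [0, 0, 0]],
  ],
  jaw=-1,
  newtons=50,
)

```text
clock: 30.25
tcp_pos: [0.5579, 0.1289, 0.0894]
orientation: [0.145, 3.137, 0.001]
contact_force: [-0.8, 0.3, 5.6]
grip_width: 0.0131
gripper_force: 49.1
```

Emit:
apply_moves(
  rows=[
    [[0, 0, -0.06], [0, 0, 0]],
    [[0, 0, -0.16], [0, 0, 0]],
    [[0, 0, -0.3], [0, 0, 0]],
    [[0, 0, -0.41], [0, 0, 0]],
    [[0.02, -0.1, -0.41], [0, 0, 0]],
    [[0.05, -0.3, -0.41], [0, 0, 0]],
    [[0.07, -0.5, -0.41], [0, 0, 0]],
    [[0.08, -0.7, -0.41], [0, 0, -0.03]],
    [[0.08, -0.9, -0.41], [0, 0, -0.06]],
    [[0.08, -0.98, -0.41], [0, 0, -0.084]],
  ],
)

```text
clock: 31.5
tcp_pos: [0.5124, -0.1181, 0.1908]
orientation: [0.264, -3.129, 0.002]
contact_force: [-0.2, 1.1, -0.5]
grip_width: 0.0131
gripper_force: 48.8
```

```bash
python3 - <<'E'
from h import *
go(.500,-.2375,.19,.172)
E
```

```text
shift [ 0.1288 -0.4625  0.004 ] turn [-0.0003 -0.0006 -0.0012] mm 120.0
```

Emit:
apply_moves(
  rows=[
    [[0.06, -0.2, 0], [0, 0, 0]],
    [[0.12, -0.38, 0], [0, 0, 0]],
    [[0.127, -0.457, 0], [0, 0, 0]],
    [[0.127, -0.457, 0.08], [0, 0, 0]],
    [[0.127, -0.457, 0.18], [0, 0, 0]],
    [[0.127, -0.457, 0.25], [0, 0, 0]],
    [[0.127, -0.457, 0.25], [0, 0, 0]],
    [[0.127, -0.457, 0.25], [0, 0, 0]],
  ],
)

```text
clock: 32.5
tcp_pos: [0.5032, -0.2318, 0.1293]
orientation: [-0.268, 3.13, -0.001]
contact_force: [-0.8, -0.6, -0.5]
grip_width: 0.0134
gripper_force: 48.9
```

Emit:
apply_moves(
  rows=[
    [[0, 0, 0], [0, 0, 0]],
    [[0, 0, 0], [0, 0, 0]],
  ],
)

```text
clock: 32.75
tcp_pos: [0.5035, -0.2315, 0.1294]
orientation: [-0.269, 3.129, -0.0]
contact_force: [0.3, 0.6, -1.2]
grip_width: 0.0132
gripper_force: 48.9
```

```bash
python3 - <<'E'
from h import *
from bench import grab_frame
go(.4999,-.2369,.0834,.172)
f=grab_frame("wrist")
g=cv2.cvtColor(f["frame"],cv2.COLOR_RGB2GRAY).astype(int)
for v in (200,208,212,216,218,220,222,224):print(v,g[v,264:298])
E
```

```text
shift [ 0.0182 -0.0189  0.184 ] turn [-0.0001  0.0003 -0.0001] mm 46.0
200 [116 110 113 107 111  87  74  61  60  60  61  61  60  63  64  60  55 109
 108 113 108 121 144 145 142 143 142 137 167 180 181 182 189 185]
208 [125 110 113 107 111  89  80  62  59  61  63  60  60  61  59  61  53 109
 107 112 108 124 146 145 141 144 144 142 141 139 142 143 150 121]
212 [123 111 112 105 111  88  81  61  60  62  61  61  61  61  60  59  51 112
 109 111 107 123 147 144 142 144 142 142 141 142 143 145 152 119]
216 [119 110 111 107 110  93  85  63  60  64  61  63  63  63  62  61  55  96
 106 113 109 124 146 145 141 143 143 141 142 142 142 146 153 117]
218 [128 110 114 108 108  93  87  65  62  63  64  61  60  60  61  58  53  93
 107 113 109 122 148 146 144 144 142 142 142 143 143 146 152 116]
220 [127 110 113 109 108  90  86  63  61  59  61  58  75  95  99  98  96 101
 100 104 106 104 109 109 108 128 144 144 143 144 143 145 159 114]
222 [127 111 112 109 109  89  85  65  63  60  57  90 104 102 102 102 101 100
 101 103 107 106 103 103 102  98 111 142 145 144 145 145 159 111]
224 [117 102 104 103 102  88  82  60  58  57  56  95  97  94  93  96  96  93
  96  98  98  97  96  96  96  94 102 131 134 113 113 112 122  80]
```

Emit:
apply_moves(
  rows=[
    [[0.018, -0.0185, 0], [0, 0, 0]],
    [[0.018, -0.0185, 0.02], [0, 0, 0]],
    [[0.018, -0.0185, 0.03], [0, 0, 0]],
    [[0.018, -0.0185, 0.03], [0, 0, 0]],
    [[0.018, -0.0185, 0.03], [0, 0, 0]],
  ],
)

```text
clock: 33.42
tcp_pos: [0.4995, -0.2366, 0.1212]
orientation: [0.269, -3.13, -0.0]
contact_force: [1.6, 0.1, -1.4]
grip_width: 0.0135
gripper_force: 48.9
```

```bash
python3 - <<'E'
from h import *
from bench import grab_frame,telemetry
print(telemetry.get_obs()["tcp_pos"])
go(.4999,-.2369,.0834,.172)
f=grab_frame("wrist")
g=cv2.cvtColor(f["frame"],cv2.COLOR_RGB2GRAY).astype(int)
for v in (205,215,219,222,225,227):print(v,g[v,264:298])
E
```

```text
[ 0.49953699 -0.23663437  0.12120821]
shift [-0.0013 -0.0013  0.1512] turn [ 0.     -0.     -0.0002] mm 38.0
205 [137 138 141 142 144 136 110 111 112 109 103  82  58  61  61  62  62  61
  63  62  62  58  61 104 109 111 111 109 141 148 144 143 139 181]
215 [138 135 139 140 144 141 119 112 111 107 105  81  61  60  60  60  62  62
  60  62  61  59  62 103 109 114 110 112 147 147 145 144 145 144]
219 [137 137 136 142 141 141 116 111 114 106 105  80  57  53  74  76  75  85
  89  90  89  88  77 100 107 113 110 110 146 148 145 144 144 145]
222 [139 137 138 141 142 144 118 111 114 105 117  99 102 102 103 104 101 102
 102 102 101 104 106 102 103 100 104 118 148 148 145 144 146 144]
225 [67 66 66 68 67 70 61 61 60 56 58 55 54 56 57 54 57 57 57 57 57 58 58 57
 58 56 56 64 74 57 57 57 57 56]
227 [46 45 45 49 47 46 45 45 48 48 48 47 47 50 46 49 45 46 48 48 46 46 48 49
 47 47 50 46 48 49 48 46 47 47]
```

The blade's fence-side edge now lines up with the fence face, as intended. I descend slowly in short calls, watching the force.

Emit:
apply_moves(
  rows=[
    [[0, -0.001, 0.01], [0, 0, 0]],
    [[0, -0.001, 0.02], [0, 0, 0]],
    [[0, -0.001, 0.03], [0, 0, 0]],
    [[0, -0.001, 0.04], [0, 0, 0]],
    [[0, -0.001, 0.04], [0, 0, 0]],
  ],
)

```text
clock: 34.1
tcp_pos: [0.4994, -0.2369, 0.111]
orientation: [0.269, -3.13, -0.0]
contact_force: [0.2, 0.6, -0.2]
grip_width: 0.0135
gripper_force: 48.9
```

Emit:
apply_moves(
  rows=[
    [[0, 0, 0.005], [0, 0, 0]],
    [[0, 0, 0.01], [0, 0, 0]],
    [[0, 0, 0.015], [0, 0, 0]],
    [[0, 0, 0.015], [0, 0, 0]],
  ],
)

```text
clock: 34.6
tcp_pos: [0.4995, -0.2369, 0.1074]
orientation: [0.269, -3.13, -0.0]
contact_force: [0.6, -0.4, -0.5]
grip_width: 0.0137
gripper_force: 48.9
```

Emit:
apply_moves(
  rows=[
    [[0, 0, 0.006], [0, 0, 0]],
    [[0, 0, 0.012], [0, 0, 0]],
    [[0, 0, 0.018], [0, 0, 0]],
    [[0, 0, 0.018], [0, 0, 0]],
  ],
)

```text
clock: 35.1
tcp_pos: [0.5001, -0.2377, 0.104]
orientation: [-0.268, 3.129, -0.001]
contact_force: [-1.2, -0.5, 7.9]
grip_width: 0.0134
gripper_force: 50.1
```

Emit:
apply_moves(
  rows=[
    [[0, 0, 0.006], [0, 0, 0]],
    [[0, 0, 0.012], [0, 0, 0]],
    [[0, 0, 0.018], [0, 0, 0]],
    [[0, 0, 0.018], [0, 0, 0]],
  ],
)

```text
clock: 35.6
tcp_pos: [0.5005, -0.2373, 0.0992]
orientation: [-0.269, 3.128, -0.001]
contact_force: [0.1, -0.7, 5.5]
grip_width: 0.0133
gripper_force: 49.8
```

Blue drags at about 5 N, steadily. I keep going down gently.

Emit:
apply_moves(
  rows=[
    [[0, 0, 0.01], [0, 0, 0]],
    [[0, 0, 0.02], [0, 0, 0]],
    [[0, 0, 0.03], [0, 0, 0]],
    [[0, 0, 0.04], [0, 0, 0]],
    [[0, 0, 0.04], [0, 0, 0]],
  ],
)

```text
clock: 36.22
tcp_pos: [0.5004, -0.2373, 0.089]
orientation: [-0.269, 3.128, -0.001]
contact_force: [1.4, -0.3, 3.7]
grip_width: 0.0134
gripper_force: 49.6
```

Emit:
apply_moves(
  rows=[
    [[0, 0, 0.006], [0, 0, 0]],
    [[0, 0, 0.012], [0, 0, 0]],
    [[0, 0, 0.016], [0, 0, 0]],
    [[0, 0, 0.02], [0, 0, 0]],
    [[0, 0, 0.02], [0, 0, 0]],
  ],
)

```text
clock: 36.85
tcp_pos: [0.5003, -0.2373, 0.0841]
orientation: [-0.269, 3.129, -0.001]
contact_force: [0.7, -0.7, 5.2]
grip_width: 0.0133
gripper_force: 49.9
```

Emit:
apply_moves(
  rows=[
    [[0, 0, 0.003], [0, 0, 0]],
    [[0, 0, 0.006], [0, 0, 0]],
    [[0, 0, 0.006], [0, 0, 0]],
    [[0, 0, 0.006], [0, 0, 0]],
  ],
)

```text
clock: 37.35
tcp_pos: [0.5003, -0.2373, 0.0833]
orientation: [-0.269, 3.128, -0.0]
contact_force: [-1.2, 1.2, 14.1]
grip_width: 0.0132
gripper_force: 51.1
```

The force stepped up to 14 N at the expected height, so the collar is on the fence. I release and retreat.

Emit:
apply_moves(
  rows=[
    [[0, 0, 0], [0, 0, 0]],
    [[0, 0, 0], [0, 0, 0]],
    [[0, 0, 0], [0, 0, 0]],
    [[0, 0, 0], [0, 0, 0]],
    [[0, 0, -0.1], [0, 0, 0]],
    [[0, 0, -0.25], [0, 0, 0]],
    [[0, 0, -0.4], [0, 0, 0]],
    [[0, 0, -0.4], [0, 0, 0]],
    [[0, 0, -0.4], [0, 0, 0]],
  ],
  jaw=0,
)

```text
clock: 38.48
tcp_pos: [0.4992, -0.2366, 0.1815]
orientation: [0.269, -3.129, -0.001]
contact_force: [-0.9, -0.3, -0.2]
grip_width: 0.0426
gripper_force: 0.0
```

```bash
python3 - <<'E'
from h import *
from bench import grab_frame
f=grab_frame("wrist");s=grab_frame("side");t=grab_frame("top")
print(fit([f],"blue",(.5,-.2373),.172,(.03,.014,.04),.070,22))
for z in (.044,.05): print(z,proj(f,box([.5003,-.2373,z],.172,.038,.032,0))[::2].round(0).tolist())
a=cv2.resize(f["frame"][110:320,180:390],(400,400),interpolation=3);b=cv2.resize(s["frame"][140:350,240:450],(400,400),interpolation=3)
cv2.imwrite("pics/end.png",np.hstack([a,b])[:,:,::-1])
E
```

```text
(array([ 0.49715456, -0.23827634,  0.19471874]), np.float64(0.21238948593473084))
0.044 [[264.0, 185.0], [300.0, 185.0], [264.0, 226.0], [300.0, 226.0]]
0.05 [[263.0, 187.0], [301.0, 187.0], [264.0, 228.0], [300.0, 228.0]]
```

View pics/end.png

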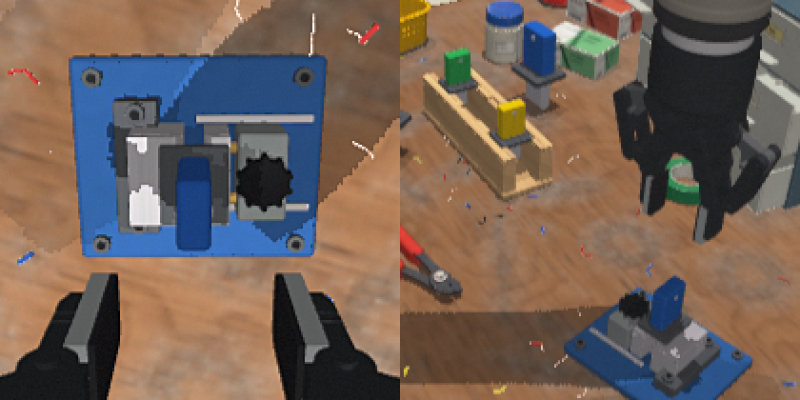

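The final view shows the blue leaf upright and fully down on the fence, with green and yellow hanging in the rack. The gripper is clear and the tape, jar and cutters have not moved.

```bash
python3 -c "
from bench import job
print(job.hand_in())"
```

```text
the job is handed in; nothing more can be done
None
```

The job is handed in: green (4 mm) and yellow (7 mm) were loose and hang back in the rack, and blue (10 mm) dragged and stays pinched, fully down in the gap, after 38.5 s on the robot clock.

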